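# Ready the emergency lights by the fuse box

### The arm

A 7-joint arm with a two-finger parallel gripper is mounted at the origin on the work surface. World frame = base frame: x ahead of the robot, y to its left, z up, the work surface at z = 0. Lengths are in mm, angles in rad, forces in N, time in s.
With the tool pointing down it reaches from about 425 to 950 mm from the base axis. Payload 4.7 kg.
Tool frame: the origin (TCP) lies midway between the tips of the shut fingers; the grasp point (between the pads) lies 19 mm behind it; x points along the fingers, z is the direction in which the jaws open and shut, and the axes are right-handed (so a half turn about x gives the same grasp; the last joint's range is limited). The gripper opens to 87 mm and grips with 3 to 60 N. Pads are 19 mm wide; open, the fingers measure 117 mm over their backs; the gripper's body (75 mm by 190 mm) begins 51 mm behind the grasp point.
Start: joints at [1.113, 0.469, -0.049, 1.532, 0.024, 1.141, -0.082], TCP at [280.699, -613.887, 222.573] pointing down, gripper open.
Joint ranges: [-2.59, 2.59], [-0.33, 1.99], [-1.39, 1.29], [0.1, 2.45], [-1.04, 4.18], [0.21, 1.99], [-2.66, 2.66]. Speed limits (rad/s): [2.57, 2.57, 3.14, 3.14, 3.14, 3.14, 3.14].

### API

Orientations are given as [roll, pitch, yaw] about the fixed x, y, z axes, in that order (R = Rz(yaw) Ry(pitch) Rx(roll)).
In Python, from station import r gives the robot as it stands. The module is installed in compiled form; this text tells all that it offers.
- The arm moves only by the shell command python3 -m handwheel 'ROWS'. ROWS is JSON, one flat list of numbers, 5 for each row, row after row: the shift along the world's x, y, z in m, then the turn about the world's z in degrees, then the finger opening in m, from 0 to 0.087. In form: [x, y, z, twist, gripper, x, y, z, twist, gripper, ...]. A call has 1 to 8 rows; each row shifts and turns the commanded pose from where the row before left it; what a row does not reach is not made up. A row lasts 1/12 s, in which the tool goes at most 41.7 mm and 7.16 degrees, less where a joint would pass 70% of its speed; a pose out of reach is approached as far as the arm can. A call with a gripper value outside its range is refused whole. The fingers move at their own pace and stop on an object; the grip force is fixed at half the most. Time passes only in rows, so rows that do not move let the fingers close. It gives the time, the measured TCP pose, the force and the opening at its end, in the units of the state.
- r.get_state(): the state, without advancing time (a new reading comes with each control period).
- r.capture(name): name is "scene" or "top"; returns a dict with "frame" (384x512x3 uint8, red, green, blue), "z_map" (384x512 float32, mm along the optical axis (not along the pixel's ray), 0 where there is no reading), "camera_matrix" (3x3 intrinsics, pixels), "k1" (the pictures are not rectified: a ray, as slopes to the right and down, at radius r is drawn at 1 + k1 r^2 times it, then the intrinsics apply), "extrinsics" (4x4, takes a point from world to camera coordinates). Camera axes: x right, y down, z forward; pixel columns grow to the right and rows downward; lengths in mm; the calibration is good to about 2 mm. A picture is of the moment at which its call begins.
- r.hand_in(): hands the job in, once; it reports no verdict.
Trained networks look in a picture, given as the dict that the camera call returned (one of the last four; its "shot" number tells which), for a name from the list of things; names that differ only in an ending like _2 or _b are one class to them, and where a whole thing is asked for, a point or a joint stands for the part that bears it (a point fixed in the world has none). Each returns a list of dicts, best first, with "p" (0 to 1); they miss things now and then, are a little off and sometimes report something else, mostly with a low value. They report only what shows in the picture. A call takes as long as a camera call. They do not tell look-alikes from the thing itself.
- r.spot_in(name, picture): "centre" ([x, y, z] in mm, in the coordinates of the camera as it stood for that picture, good to about 4 mm: the middle of the surface that is visible of it).
- r.silhouettes(name, picture): "region" (384x512 bool, what is visible of it).
- r.landmark_of(name, picture): "centre" ([x, y, z] in mm, in the coordinates of the camera as it stood for that picture, good to about 4 mm: a listed point, or the origin of a listed thing).
The state is a dict: "time": time; "joint_pos": joint angles; "dq": joint speeds; "effort": joint torques, N m; "tool_pos": TCP position; "tool_rot": TCP orientation; "wrist_force": force on the tool from outside, world axes, zero at the start; "moment": the same for the moment, N m; "width": opening from 0.0 (shut) to 1.0 (fully open).
Only numpy, scipy, OpenCV 4.12 (cv2) and the standard library are available. Lean on these libraries where they do the work, as an engineer would, in place of code of your own. Each camera call takes 0.05 s, during which the arm holds its last target. There are 200 camera calls.

### The job

Make the emergency lights beside the fuse box ready: stand the fallen silver torch upright on the middle of its round charging pad, lens up, and draw the yellow lamp bar out of its leaning sleeve until the red lock button clicks out above the sleeve's rim. Let go of both and leave the other things on the shelf where they are.

Things in the scene. Friction and masses are not known exactly. Their poses are not given: they have to be found in the camera images.
- torch_center (a point): Loose silver torch, 150 mm long, about 0.26 kg, found lying on its side on the shelf: a round body 36 mm in diameter with an octagonal collar 44 mm across flats and 26 mm long at each end (so it does not roll); the tail end is flat and it can stand on it. This point is the torch's centre, on its axis, 75 mm from either end (22 mm above the shelf while lying). x axis: along the torch from tail to lens.
- torch_lens (a point): Centre of the torch's flat lens end (glass disc; a small black rubber switch lies on the lens half of the body), 75 mm from its centre.
- pad_top (a point): Fixed black round charging pad with a green ring near its edge, 100 mm in diameter, 12 mm high. This point is the centre of its flat top, where the torch stands on its tail. z axis up.
- lamp_bar (a point): Centre of the yellow lamp bar on top of the telescopic stem: 110 mm wide (along y), 46 mm tall (along z), 22 mm thick (along x), with flat parallel broad faces to be gripped across the thickness; white diffuser on the underside (-x). z axis: up along the leaning stem, the way it is drawn out; x axis: out of the upper broad face, away from the robot and up.
- sleeve_rim (a point): Centre of the upper rim of the fixed square aluminium sleeve (44 mm outside) with a black collar, in which the 22 mm square steel stem slides. It leans about 33 degrees from vertical, roughly towards the robot, from a fixed black foot 150 x 120 mm. Same axes as the lamp bar. With the stem fully in, the bar's lower edge is 22 mm from this rim and its centre 45 mm.
- lamp (a joint): How far the stem is drawn out, in m: 0 fully in, starts at 0 to 0.025, the lock button comes clear of the rim at 0.080, end stop at 0.084. It resists with about 4 N of friction and stays where it is left.
- button (a joint): The red spring-loaded lock button (12 mm square) in the stem's upper face, in m: about 0 while held in by the sleeve's wall, 0.007 when it has sprung out above the rim; once out it keeps the stem from going back in. It springs out by itself when the stem is drawn out far enough; it need not be touched.
- first_aid: Bystander: red plastic first-aid box, white cross and clip, 130 x 200 mm, 68 mm high. Origin: centre of its underside.
- saucer: Bystander: white ceramic saucer, 140 mm in diameter, 20 mm high. Origin: centre of its underside.
- adaptor: Bystander: black plastic plug adaptor with brass pins, 60 x 55 mm, 45 mm high. Origin: centre of its underside.
- opener: Bystander: flat stainless steel bottle opener, 126 mm long (along x), 36 mm wide, 5 mm thick. Origin: on its underside, near its middle.
- carton: Bystander: small cardboard carton with a white band, 70 x 120 mm, 50 mm high. Origin: centre of its underside.
There are look-alikes about, which are no part of the job. What is shaped like the part that bears torch_center but purple is not meant.

How it is judged:
By the outcome, as a careful person would: the job done as asked, in the order asked, and still so for the second after the job is handed in, with the robot touching nothing.
It also fails if it takes over 64 s, if anything falls off the work surface, if the arm or the gripper's body presses on something with over 40 N, if the wrist force passes 120 N, or if a joint passes its speed limit or range.

## Working session

There is one attempt and no reset: what is moved stays moved. The work goes in short steps, Python scripts to look and compute and a shell command to move; the robot and the scene stay as the last step left them, time stands still between calls to the robot, and variables do not carry over. Pictures are saved under pics/ and viewed, about 8 in all and at most 12, crops included, and the job is handed in when it is done.

```bash
mkdir -p pics; cat > h.py <<'E'
import numpy as np, cv2
from station import r
def w(c,p): # camera->world
    E=np.array(c["extrinsics"]); return (np.linalg.inv(E)@np.append(p,1))[:3]
def px(c,p): # world->pixel
    E=np.array(c["extrinsics"]); q=(E@np.append(p,1))[:3]; s=q[:2]/q[2]; s=s*(1+c["k1"]*(s@s)); K=c["camera_matrix"]; return K[0][0]*s[0]+K[0][2],K[1][1]*s[1]+K[1][2]
def cloud(c): # HxWx3 world
    K=np.array(c["camera_matrix"],float); h,wd=c["z_map"].shape
    u,v=np.meshgrid(np.arange(wd),np.arange(h)); d=np.dstack([(u-K[0,2])/K[0,0],(v-K[1,2])/K[1,1]]); s=d.copy()
    for _ in range(8): s=d/(1+c["k1"]*(s**2).sum(2,keepdims=True))
    z=c["z_map"][...,None]; P=np.dstack([s*z,z,np.ones_like(z)])
    W=P@np.linalg.inv(np.array(c["extrinsics"])).T; W[c["z_map"]==0]=np.nan; return W[...,:3]
def save(c,n,box=None,f=1):
    im=c["frame"][...,::-1]
    if box: im=im[box[1]:box[3],box[0]:box[2]]
    cv2.imwrite("pics/"+n,cv2.resize(im,None,fx=f,fy=f,interpolation=cv2.INTER_CUBIC))
E
python3 - <<'E'
from h import *
ims=[]
for n in("scene","top"):
    c=r.capture(n); ims.append(c); save(c,n+"0.png",f=1.5)
    for t in("torch_center","torch_lens","pad_top","lamp_bar","sleeve_rim","button","first_aid","saucer","adaptor","opener","carton"):
        for f in r.landmark_of(t,c)[:3]: 
            p=w(c,f["centre"]); print(n,t,round(f["p"],2),p.round(),np.round(px(c,p)))
print(r.get_state())
E
```

```text
scene torch_center 0.84 [ 326. -429.   24.] [250. 102.]
scene torch_center 0.75 [ 348. -225.   24.] [283. 143.]
scene torch_center 0.68 [ 507. -298.   23.] [229. 152.]
scene torch_lens 0.98 [ 422. -239.   24.] [262. 151.]
scene torch_lens 0.8 [ 295. -362.   24.] [270. 110.]
scene torch_lens 0.58 [ 524. -376.   22.] [210. 140.]
scene pad_top 0.68 [612.   2.  16.] [260. 240.]
scene lamp_bar 0.95 [572. 287. 166.] [349. 286.]
scene sleeve_rim 0.91 [597. 293. 125.] [340. 301.]Traceback (most recent call last):
  File "<stdin>", line 6, in <module>
ValueError: it knows: adaptor, carton, first_aid, lamp_bar, opener, pad_top, saucer, sleeve_rim, torch_center, torch_lens
```

View pics/scene0.png

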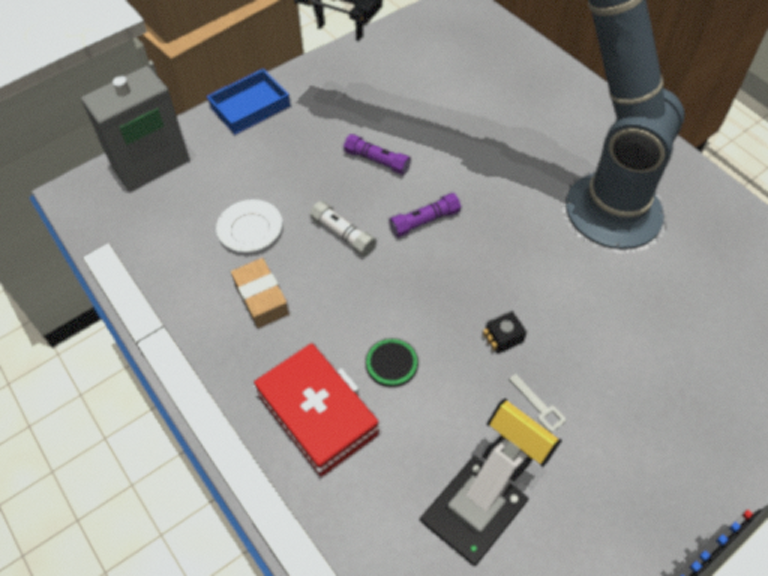

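The scene shows three torches (original pixels). Two are purple, at (250,102) and (283,143), and are look-alikes. The silver one at (229,152) is the target. The pad is at (260,240) and the yellow bar at (349,286).

```bash
python3 - <<'E'
from h import *
c=r.capture("scene"); a=cv2.resize(c["frame"][125:175,195:265],None,fx=6,fy=6,interpolation=cv2.INTER_CUBIC)
c=r.capture("top")
for t in("torch_center","torch_lens","pad_top","lamp_bar","sleeve_rim"):
    for f in r.landmark_of(t,c)[:3]:
        p=w(c,f["centre"]); print(t,round(f["p"],2),p.round(),np.round(px(c,p)))
b=cv2.resize(c["frame"],(400,300))
W=cloud(c); u,v=map(int,px(c,[510,-298,22])); print(u,v)
cr=cv2.resize(c["frame"][max(v-35,0):v+35,max(u-45,0):u+45],(360,280),interpolation=cv2.INTER_CUBIC)
o=np.zeros((600,800,3),np.uint8); o[:300,:420]=a; o[:280,430:790]=cr; o[300:,:400]=b
cv2.imwrite("pics/crop1.png",o[...,::-1])
# torch axis from blob higher than 8mm near
for n in("scene","top"):
    c=r.capture(n); W=cloud(c); m=(np.hypot(W[...,0]-510,W[...,1]+298)<100)&(W[...,2]>8)&(W[...,2]<60)
    P=W[m]; 
    if len(P)>20:
        (cx,cy),(s1,s2),an=cv2.minAreaRect(P[:,:2].astype(np.float32)); print(n,len(P),cx,cy,s1,s2,an,P[:,2].max())
    m=(np.hypot(W[...,0]-612,W[...,1]-2)<70)&(W[...,2]>7)&(W[...,2]<20); P=W[m]
    if len(P)>20: print("pad",P.mean(0),(P.max(0)+P.min(0))/2,P.min(0),P.max(0))
    hsv=cv2.cvtColor(c["frame"],cv2.COLOR_RGB2HSV); m=(abs(hsv[...,0].astype(int)-25)<7)&(hsv[...,1]>150)&(hsv[...,2]>80)&(W[...,2]>60); P=W[m]
    m2=np.linalg.norm(P-[580,288,170],axis=1)<90; P=P[m2]
    if len(P)>20: print("bar",len(P),P.mean(0),P.min(0),P.max(0)); q=P-P.mean(0); print(np.linalg.svd(q,full_matrices=False)[1:])if 0 else print(np.linalg.svd(q,full_matrices=False)[2])
print(r.get_state())
E
```

```text
torch_center 0.94 [ 325. -431.   21.] [363. 275.]
torch_center 0.76 [ 347. -226.   24.] [295. 267.]
torch_center 0.69 [ 506. -299.   22.] [320. 214.]
torch_lens 0.91 [ 423. -240.   21.] [300. 241.]
torch_lens 0.88 [ 520. -375.   19.] [345. 209.]
torch_lens 0.86 [ 294. -361.   23.] [340. 285.]
pad_top 0.83 [608.   3.  13.] [220. 179.]
lamp_bar 0.79 [571. 287. 163.] [110. 185.]
sleeve_rim 0.89 [598. 292. 127.] [113. 176.]
sleeve_rim 0.23 [ 506. -299.   19.] [320. 214.]
319 212
scene 615 512.3507080078125 -287.31024169921875 118.39875030517578 176.77296447753906 34.51264190673828 50.48016876404449
pad [613.17262201   3.00339055  13.50263513] [614.91173035  -3.57964686  13.32299618] [562.16965762 -58.49038891   7.02511021] [667.65380307  51.33109519  19.62088214]
bar 784 [578.30877093 289.65562825 173.21421541] [550.01403031 238.8882529  148.79623843] [600.82383459 339.56084968 193.78967128]
[[ 0.19669829 -0.9804623  -0.0018594 ]
 [-0.64692817 -0.13120994  0.75117767]
 [-0.73674536 -0.14655247 -0.66009745]]
top 689 537.8120727539062 -293.53912353515625 114.46372985839844 151.495544433593
[... 489 characters left out ...]
1]]
{'time': 0.75, 'joint_pos': array([ 1.11310177,  0.46859798, -0.04860611,  1.53251556,  0.02408662,
        1.14099603, -0.08228179]), 'dq': array([ 3.02957604e-04,  5.13420971e-05, -9.00765526e-04,  7.31994280e-04,
       -6.48327667e-04,  3.11531502e-04, -2.04536938e-04]), 'effort': array([-4.33460709e-04, -5.07728934e+01, -8.11826508e-02, -2.36430931e+01,
       -6.14844239e-02,  3.10233934e-02,  3.44210855e-05]), 'tool_pos': array([ 280.70111175, -613.87831717,  222.56762884]), 'tool_rot': array([ 0.69776982,  1.57071122, -0.44420356]), 'wrist_force': array([-0.12806545, -0.423349  ,  0.6152458 ]), 'moment': array([ 0.02908112, -0.02463738,  0.0005425 ]), 'width': 1.0010410135106305}
```

View pics/crop1.png

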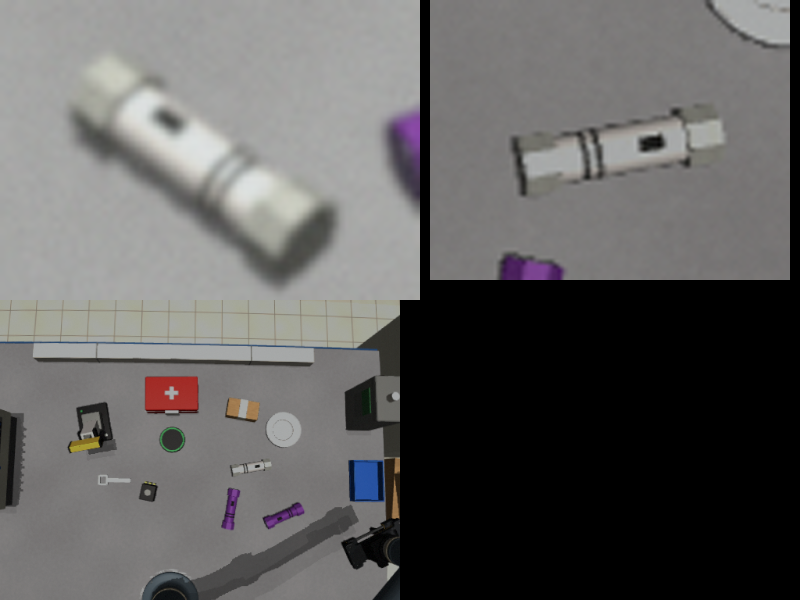

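The silver torch is confirmed. Its switch is on the half towards y−, so the lens end is near (522,-375), and its centre is near (507,-298). The torch axis lies at about −79°, so the jaws should be at about 11°, which also suits the lamp bar.

```bash
python3 -m handwheel '[0.0167,0.0199,0,5.46,0.087,0.0167,0.0199,0,5.46,0.087,0.0167,0.0199,0,5.46,0.087,0.0167,0.0199,0,5.46,0.087,0.0167,0.0199,0,5.46,0.087,0.0167,0.0199,0,5.46,0.087,0.0167,0.0199,0,5.46,0.087,0.0167,0.0199,0,5.46,0.087]'; python3 -m handwheel '[0.0167,0.0199,0,5.46,0.087,0.0167,0.0199,0,5.46,0.087,0.0167,0.0199,0,5.46,0.087,0.0167,0.0199,0,5.46,0.087,0.0167,0.0199,0,5.46,0.087,0.0167,0.0199,0,5.46,0.087,0,0,0,0,0.087,0,0,0,0,0.087]'
```

```text
time: 1.42
tool_pos: [415.0, -453.7, 222.8]
tool_rot: [-0.446, 1.57, -0.821]
wrist_force: [-0.3, -0.2, 0.1]
width: 1.001
time: 2.08
tool_pos: [515.7, -333.6, 222.7]
tool_rot: [0.466, 1.57, 0.661]
wrist_force: [-0.6, -0.8, -0.6]
width: 0.999
```

```bash
python3 -m handwheel '[-0.001,-0.002,-0.04,0,0.087,0,0,-0.04,0,0.087,0,0,-0.04,0,0.087,0,0,-0.04,0,0.087,0,0,-0.035,0,0.087,0,0,-0.022,0,0.087,0,0,0,0,0.087]'; python3 -m handwheel '[0,0,0,0,0,0,0,0,0,0,0,0,0,0,0,0,0,0,0,0,0,0,0,0,0,0,0,0,0,0]'
```

```text
time: 2.67
tool_pos: [511.3, -338.8, 2.6]
tool_rot: [2.77, 1.567, 2.958]
wrist_force: [0.3, 0.1, 0.3]
width: 0.998
time: 3.17
tool_pos: [513.5, -337.5, 6.0]
tool_rot: [-0.888, 1.57, -0.696]
wrist_force: [-0.3, 0.1, -0.0]
width: 0.631
```

```bash
python3 - <<'E'
from h import *
s=r.get_state(); print(s["width"]*87,s["tool_pos"],s["wrist_force"])
E
```

```text
54.9092977513933 [ 513.52893318 -337.51831559    5.99433017] [-0.26863329  0.09599897 -0.02058002]
```

Fingers are still closing.

```bash
python3 -m handwheel '[0,0,0,0,0,0,0,0,0,0,0,0,0,0,0,0,0,0,0,0,0,0,0,0,0,0,0,0,0,0]'; python3 -m handwheel '[0,0,0.03,0,0,0,0,0.04,0,0,0,0,0.04,0,0,0,0,0.04,0,0,0,0,0.04,0,0,0,0,0,0,0,0,0,0,0,0]'; python3 - <<'E'
from h import *
for n in("scene","top"):
    c=r.capture(n); u,v=map(int,px(c,[514,-320,150])); save(c,n+"2.png",(max(u-60,0),max(v-50,0),u+60,v+50),4)
    cl=r.landmark_of("torch_lens",c)+r.landmark_of("torch_center",c)
    print([(round(f["p"],2),w(c,f["centre"]).round()) for f in cl])
a=[cv2.imread("pics/%s2.png"%n) for n in("scene","top")]; h=min(x.shape[0] for x in a)
cv2.imwrite("pics/lift.png",cv2.resize(np.hstack([x[:h] for x in a]),(800,int(800*h/sum(x.shape[1] for x in a)))))
E
```

```text
time: 3.67
tool_pos: [513.8, -337.3, 5.7]
tool_rot: [-0.203, 1.57, -0.011]
wrist_force: [1.3, 0.4, 1.4]
width: 0.402
time: 4.25
tool_pos: [514.3, -337.8, 197.7]
tool_rot: [-0.864, 1.566, -0.672]
wrist_force: [-0.5, 0.1, -3.8]
width: 0.403
[(0.71, array([ 292., -360.,   24.])), (0.42, array([406.,  87.,  -1.])), (0.29, array([ 660., -429.,    2.])), (0.76, array([ 327., -427.,   25.])), (0.75, array([ 505., -302.,  212.])), (0.68, array([ 349., -222.,   24.])), (0.45, array([572., 285., 164.]))]
[(0.86, array([ 295., -360.,   23.])), (0.8, array([ 427., -244.,   23.])), (0.95, array([ 506., -297.,  211.])), (0.73, array([ 344., -224.,   26.])), (0.66, array([ 323., -430.,   22.])), (0.4, array([ 729., -268.,   -1.]))]
```

View pics/lift.png

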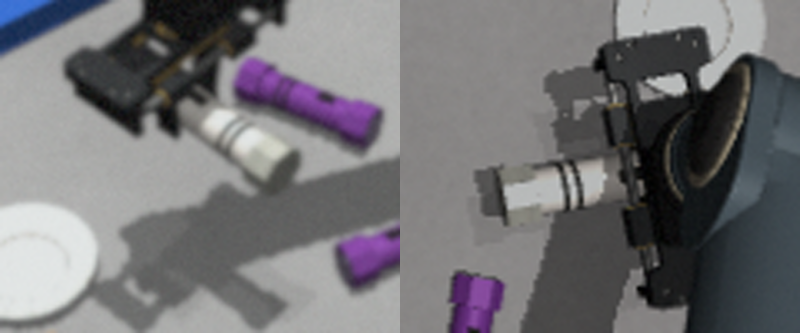

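The lifted torch is gripped on its body and stays almost horizontal, with only a slight droop. I'll try vertical jerks to make it pivot by inertia.

```bash
cat > chk.py <<'E'
from h import *
s=r.get_state(); g=s["tool_pos"]+[0,0,19]; print("grasp",g.round(1),s["width"]*87)
for n in("scene","top"):
    c=r.capture(n)
    for f in r.landmark_of("torch_center",c):
        p=w(c,f["centre"])
        if np.linalg.norm(p-g)<110: d=g-p; print(n,round(f["p"],2),p.round(),"d",np.linalg.norm(d).round(),"tilt",np.degrees(np.arctan2(d[2],np.hypot(*d[:2]))).round())
E
python3 -m handwheel '[0,0,0.04,0,0,0,0,-0.04,0,0,0,0,0.04,0,0,0,0,-0.04,0,0,0,0,0.04,0,0,0,0,-0.04,0,0,0,0,0.04,0,0,0,0,-0.04,0,0]'; python3 chk.py
```

```text
time: 5.22
tool_pos: [518.0, -339.0, 202.0]
tool_rot: [-0.684, 1.559, -0.492]
wrist_force: [5.8, -1.8, -0.3]
width: 0.405
grasp [ 518. -339.  221.] 35.26489889736131
scene 0.7 [ 510. -304.  203.] d 40.0 tilt 26.0
top 0.79 [ 504. -301.  189.] d 51.0 tilt 38.0
```

```bash
python3 -m handwheel '[0,0,0.04,0,0,0,0,-0.04,0,0,0,0,0.04,0,0,0,0,-0.04,0,0,0,0,0.04,0,0,0,0,-0.04,0,0,0,0,0.04,0,0,0,0,-0.04,0,0]'; python3 -m handwheel '[0,0,0.04,0,0,0,0,-0.04,0,0,0,0,0.04,0,0,0,0,-0.04,0,0,0,0,0.04,0,0,0,0,-0.04,0,0,0,0,0.04,0,0,0,0,0,0,0]';python3 chk.py
```

```text
time: 6.08
tool_pos: [519.2, -339.6, 205.0]
tool_rot: [-0.715, 1.554, -0.523]
wrist_force: [4.9, -1.6, 0.3]
width: 0.402
time: 6.75
tool_pos: [514.4, -337.5, 237.7]
tool_rot: [-0.421, 1.569, -0.229]
wrist_force: [2.6, -0.4, 0.0]
width: 0.404
grasp [ 514.4 -337.5  256.7] 35.13904413273012
scene 0.88 [ 509. -304.  236.] d 40.0 tilt 32.0
top 0.7 [ 509. -304.  236.] d 40.0 tilt 31.0
```

```bash
python3 -m handwheel '[0,0,-0.041,0,0,0,0,-0.041,0,0,0,0,0.041,0,0,0,0,0.041,0,0,0,0,-0.041,0,0,0,0,-0.041,0,0,0,0,0.041,0,0,0,0,0.041,0,0]'; python3 chk.py;  python3 -m handwheel '[0,0,-0.041,0,0,0,0,-0.041,0,0,0,0,-0.041,0,0,0,0,0,0,0,0,0,0.041,0,0,0,0,0.041,0,0,0,0,0.041,0,0,0,0,0,0,0]';python3 chk.py
```

```text
time: 7.62
tool_pos: [508.1, -335.3, 225.9]
tool_rot: [2.353, 1.549, 2.545]
wrist_force: [3.0, -2.1, -1.0]
width: 0.401
grasp [ 508.1 -335.3  244.9] 34.90837253896006
scene 0.96 [ 504. -306.  225.] d 36.0 tilt 34.0
top 0.77 [ 510. -308.  238.] d 28.0 tilt 14.0
time: 8.48
tool_pos: [518.7, -339.0, 247.1]
tool_rot: [-0.724, 1.552, -0.532]
wrist_force: [2.1, -0.4, -0.7]
width: 0.404
grasp [ 518.7 -339.   266.1] 35.12912100928825
scene 0.89 [ 512. -310.  243.] d 37.0 tilt 37.0
top 0.77 [ 509. -309.  234.] d 45.0 tilt 45.0
```

Jerking has brought it to about 40°, with little gained in the later rounds. Next I'll lower the torch and ease the grip. The lens collar (44 mm) then catches on the fingers and the torch can swing upright.

```bash
python3 -m handwheel '[0,0,-0.04,0,0,0,0,-0.04,0,0,0,0,-0.035,0,0,0,0,-0.018,0,0,0,0,0,0,0,0,0,0,0,0]'; python3 chk.py;  python3 -m handwheel '[0,0,0,0,0.0355,0,0,0,0,0.0355,0,0,0,0,0.0355,0,0,0,0,0.0355]';python3 chk.py
```

```text
time: 9.18
tool_pos: [512.2, -336.6, 100.7]
tool_rot: [2.325, 1.566, 2.517]
wrist_force: [1.1, -0.3, -3.3]
width: 0.406
grasp [ 512.2 -336.6  119.7] 35.33907800728054
scene 0.69 [ 507. -308.   99.] d 35.0 tilt 36.0
top 0.87 [ 511. -307.  100.] d 35.0 tilt 33.0
time: 9.72
tool_pos: [513.6, -337.4, 103.0]
tool_rot: [-0.859, 1.57, -0.667]
wrist_force: [0.4, 0.5, -3.4]
width: 0.407
grasp [ 513.6 -337.4  122. ] 35.39373301268786
scene 0.77 [ 507. -308.   99.] d 38.0 tilt 37.0
top 0.75 [ 504. -306.  101.] d 39.0 tilt 32.0
```

```bash
python3 -m handwheel '[0,0,0,0,0.0362,0,0,0,0,0.0362,0,0,0,0,0.0362]';python3 chk.py; python3 -m handwheel '[0,0,0,0,0.037,0,0,0,0,0.037,0,0,0,0,0.037]';python3 chk.py
```

```text
time: 10.17
tool_pos: [514.0, -337.4, 103.1]
tool_rot: [-0.57, 1.57, -0.378]
wrist_force: [0.3, 0.3, 0.8]
width: 0.416
grasp [ 514.  -337.4  122.1] 36.20784712106499
scene 0.91 [ 520. -345.   32.] d 91.0 tilt 84.0
top 0.51 [ 519. -349.   21.] d 102.0 tilt 83.0
time: 10.62
tool_pos: [513.5, -337.3, 102.6]
tool_rot: [-0.293, 1.571, -0.101]
wrist_force: [0.0, -0.9, 0.4]
width: 0.425
grasp [ 513.5 -337.3  121.6] 36.98537758286118
scene 0.57 [ 519. -350.   20.] d 102.0 tilt 82.0
top 0.77 [ 516. -349.   19.] d 103.0 tilt 83.0
```

```bash
python3 -m handwheel '[0,0,0.04,0,0.087,0,0,0.04,0,0.087,-0.04,0,0.04,0,0.087,-0.04,0,0.04,0,0.087,-0.04,0,0,0,0.087,0,0,0,0,0.087]'; python3 - <<'E'
from h import *
o=[]
for n in("scene","top"):
    c=r.capture(n); u,v=map(int,px(c,[517,-330,20])); o.append(cv2.resize(c["frame"][max(v-45,0):v+45,u-60:u+60],(400,300),interpolation=cv2.INTER_CUBIC))
    for t in("torch_center","torch_lens"):
        for f in r.landmark_of(t,c): 
            p=w(c,f["centre"]); print(n,t,round(f["p"],2),p.round())
cv2.imwrite("pics/fell.png",np.hstack(o)[...,::-1])
E
```

```text
time: 11.32
tool_pos: [408.0, -338.9, 242.8]
tool_rot: [-2.667, 1.565, -2.481]
wrist_force: [-0.8, 0.1, -0.8]
width: 0.797
scene torch_center 0.8 [ 349. -223.   25.]
scene torch_center 0.78 [ 327. -429.   24.]
scene torch_center 0.59 [ 517. -347.   22.]
scene torch_lens 0.88 [ 299. -361.   23.]
scene torch_lens 0.77 [ 533. -427.   21.]
scene torch_lens 0.72 [ 421. -238.   25.]
top torch_center 0.78 [ 517. -351.   21.]
top torch_center 0.71 [ 347. -225.   25.]
top torch_center 0.48 [ 324. -430.   23.]
top torch_lens 0.91 [ 425. -242.   23.]
top torch_lens 0.82 [ 531. -425.   20.]
top torch_lens 0.46 [ 295. -359.   23.]
top torch_lens 0.29 [ 656. -428.    0.]
```

View pics/fell.png

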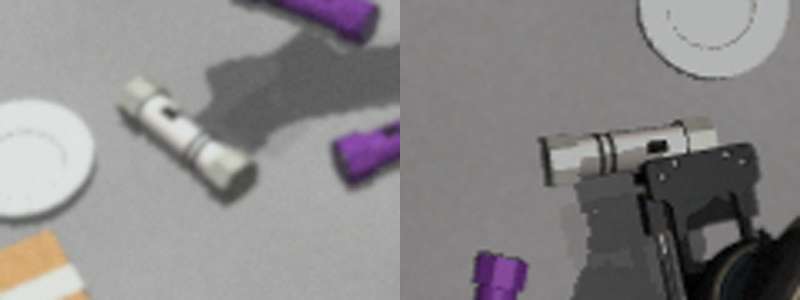

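The torch dropped and is lying again in the same direction, with its centre at (517,-349) and its lens at (532,-426). I'll regrip it at the very end of the lens collar for more leverage, after checking how close the saucer is.

```bash
python3 - <<'E'
from h import *
c=r.capture("top"); print([(f["p"],w(c,f["centre"])) for f in r.landmark_of("saucer",c)[:2]]); print(r.get_state()["tool_pos"])
E
python3 -m handwheel '[0.04,-0.028,0,0,0.06,0.04,-0.028,0,0,0.06,0.04,-0.027,0,0,0.06,0,0,0,0,0.06,0,0,0,0,0.06,0,0,0,0,0.06]'
```

```text
[(0.82, array([ 656.59154368, -426.69174185,    2.08827639]))]
[ 415.53933786 -336.81708397  240.92524181]
time: 12.22
tool_pos: [517.5, -407.5, 240.3]
tool_rot: [2.016, 1.568, 2.21]
wrist_force: [-0.1, 0.3, -0.2]
width: 0.712
```

```bash
python3 -m handwheel '[0.013,-0.013,-0.04,0,0.06,0,0,-0.04,0,0.06,0,0,-0.04,0,0.06,0,0,-0.04,0,0.06,0,0,0,0,0.06,0,0,0,0,0.06]'
```

```text
time: 12.72
tool_pos: [528.0, -419.5, 82.8]
tool_rot: [2.346, 1.567, 2.538]
wrist_force: [0.3, -0.1, 0.6]
width: 0.687
```

```bash
python3 -m handwheel '[0.002,-0.002,-0.04,0,0.06,0,0,-0.037,0,0.06,0,0,0,0,0,0,0,0,0,0,0,0,0,0,0,0,0,0,0,0]'; python3 -m handwheel '[0,0,0,0,0,0,0,0,0,0,0,0,0.041,0,0,0,0,0.041,0,0,0,0,0.041,0,0,0,0,0.041,0,0,0,0,0.041,0,0,0,0,0,0,0]'; python3 chk.py
```

```text
time: 13.22
tool_pos: [533.8, -424.1, 10.8]
tool_rot: [-0.828, 1.565, -0.636]
wrist_force: [-1.0, -0.8, 2.8]
width: 0.505
time: 13.88
tool_pos: [536.5, -424.9, 223.8]
tool_rot: [-0.803, 1.551, -0.611]
wrist_force: [1.8, -1.0, -1.5]
width: 0.501
grasp [ 536.5 -424.9  242.8] 43.61954392132903
scene 0.63 [ 522. -356.  206.] d 79.0 tilt 28.0
top 0.61 [ 521. -353.  199.] d 85.0 tilt 31.0
```

Pivoting more readily: about 30° from the lift alone. Shaking again.

```bash
python3 -m handwheel '[0,0,0.041,0,0,0,0,-0.041,0,0,0,0,0.041,0,0,0,0,-0.041,0,0,0,0,0.041,0,0,0,0,-0.041,0,0,0,0,0.041,0,0,0,0,0,0,0]'; python3 chk.py;  python3 -m handwheel '[0,0,-0.041,0,0,0,0,-0.041,0,0,0,0,0.041,0,0,0,0,0.041,0,0,0,0,-0.041,0,0,0,0,-0.041,0,0,0,0,0.041,0,0,0,0,0.041,0,0]'; python3 -m handwheel '[0,0,0,0,0,0,0,0,0,0]';python3 chk.py
```

```text
time: 14.75
tool_pos: [530.0, -421.3, 250.4]
tool_rot: [2.284, 1.564, 2.477]
wrist_force: [2.7, -2.3, 1.0]
width: 0.502
grasp [ 530.  -421.3  269.4] 43.642199028811525
scene 0.9 [ 524. -403.  189.] d 83.0 tilt 77.0
top 0.87 [ 528. -404.  191.] d 80.0 tilt 78.0
time: 15.62
tool_pos: [525.6, -419.8, 240.5]
tool_rot: [2.314, 1.546, 2.506]
wrist_force: [2.8, -2.4, -1.1]
width: 0.504
time: 15.78
tool_pos: [533.7, -423.5, 255.6]
tool_rot: [-0.709, 1.564, -0.517]
wrist_force: [0.2, -0.6, -3.5]
width: 0.503
grasp [ 533.7 -423.5  274.6] 43.80039136862167
scene 0.9 [ 531. -410.  193.] d 83.0 tilt 80.0
top 0.95 [ 528. -409.  190.] d 86.0 tilt 79.0
```

The torch is now at about 80°. Carrying it to the pad.

```bash
python3 -m handwheel '[0.007,0.037,-0.01,0,0,0.007,0.037,-0.01,0,0,0.007,0.037,-0.01,0,0,0.007,0.037,-0.01,0,0,0.007,0.037,-0.01,0,0,0.007,0.037,-0.01,0,0,0.007,0.037,0,0,0,0.007,0.037,0,0,0]'; python3 -m handwheel '[0.007,0.037,0,0,0,0.007,0.037,0,0,0,0.007,0.025,0,0,0,0,0,0,0,0,0,0,0,0,0]';python3 chk.py
```

```text
time: 16.65
tool_pos: [586.4, -125.0, 190.9]
tool_rot: [2.807, 1.567, 2.999]
wrist_force: [0.9, 1.0, -2.5]
width: 0.503
time: 17.07
tool_pos: [608.2, -25.1, 191.9]
tool_rot: [2.425, 1.569, 2.622]
wrist_force: [0.6, -1.3, -2.2]
width: 0.497
grasp [608.2 -25.1 210.9] 43.255097323714054
scene 0.84 [606. -11. 129.] d 83.0 tilt 80.0
```

```bash
python3 -m handwheel '[0.001,0.013,-0.02,0,0,0,0.002,-0.016,0,0,0,0,0,0,0,0,0,0,0,0]'; python3 -m handwheel '[0,0,-0.002,0,0,0,0,-0.001,0,0,0,0,0,0,0]'; python3 chk.py
```

```text
time: 17.6
tool_pos: [608.9, -14.2, 155.9]
tool_rot: [-3.07, 1.568, -2.879]
wrist_force: [-0.2, 0.5, -2.0]
width: 0.498
time: 17.85
tool_pos: [610.1, -13.4, 154.3]
tool_rot: [-0.405, 1.569, -0.214]
wrist_force: [-0.1, 0.4, -2.6]
width: 0.501
grasp [610.1 -13.4 173.3] 43.62364008131711
scene 0.9 [607.  -2.  94.] d 80.0 tilt 82.0
```

```bash
python3 -m handwheel '[0,0,-0.002,0,0,0,0,-0.002,0,0,0,0,0,0,0]'; python3 -m handwheel '[0,0.004,-0.001,0,0,0,0.004,-0.001,0,0,0,0,0,0,0]';python3 -m handwheel '[0,0.004,-0.001,0,0,0,0.004,0,0,0,0,0,0,0,0]'; python3 chk.py
```

```text
time: 18.3
tool_pos: [610.1, -12.4, 150.5]
tool_rot: [-0.216, 1.57, -0.023]
wrist_force: [-1.3, 0.4, 2.2]
width: 0.504
time: 18.55
tool_pos: [610.1, -3.8, 149.6]
tool_rot: [-0.582, 1.569, -0.389]
wrist_force: [-1.4, -0.7, 9.6]
width: 0.501
time: 18.8
tool_pos: [610.4, 2.5, 149.6]
tool_rot: [-1.244, 1.567, -1.051]
wrist_force: [-3.4, -4.1, 13.5]
width: 0.499
grasp [610.4   2.5 168.6] 43.442496668538524
scene 0.81 [609.   6.  88.] d 80.0 tilt 87.0
```

```bash
python3 - <<'E'
from h import *
o=[]
for n in("scene","top"):
    c=r.capture(n); u,v=map(int,px(c,[610,3,90])); o.append(cv2.resize(c["frame"][v-45:v+45,u-60:u+60],(400,300),interpolation=cv2.INTER_CUBIC)); print(u,v)
cv2.imwrite("pics/stand.png",np.hstack(o)[...,::-1])
E
```

```text
261 226
218 175
```

View pics/stand.png

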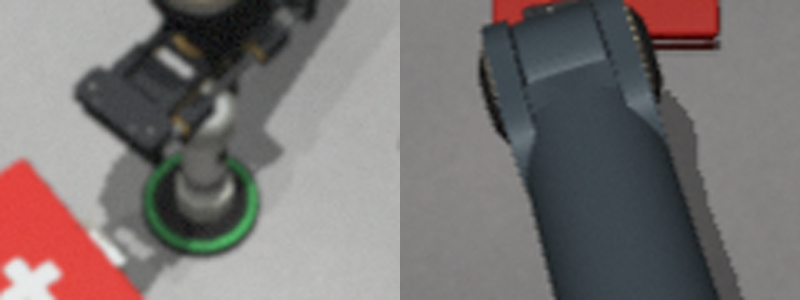

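The torch stands upright on the pad: in the left crop the tail is at about (205,195), inside the green ring centred near (201,202). Releasing it gently.

```bash
python3 -m handwheel '[0,0,0.001,0,0,0,0,0,0,0.043,0,0,0,0,0.045,0,0,0,0,0.05,0,0,0,0,0.087,0,0,0,0,0.087,0,0,0,0,0.087]'; python3 -m handwheel '[0,0,0.02,0,0.087,0,0,0.03,0,0.087,0,0,0.04,0,0.087,0,0.01,0.04,0,0.087,0,0.04,0,0,0.087,0,0.04,0,0,0.087,0,0,0,0,0.087,0,0,0,0,0.087]'; python3 - <<'E'
from h import *
c=r.capture("scene")
for t in("torch_center","torch_lens","pad_top"):
    for f in r.landmark_of(t,c): print(t,f["p"],w(c,f["centre"]).round(1))
c=r.capture("scene"); W=cloud(c); m=(np.hypot(W[...,0]-610,W[...,1]-3)<45)&(W[...,2]>35)&(W[...,2]<190)
for a,b in((40,80),(80,130),(130,180)):
    k=W[m&(W[...,2]>a)&(W[...,2]<b)]; print(a,len(k),k.mean(0) if len(k) else 0)
u,v=map(int,px(c,[610,3,90])); print(u,v); A=cv2.resize(c["frame"][v-45:v+45,u-60:u+60],(400,300),interpolation=cv2.INTER_CUBIC)
u,v=map(int,px(c,[585,290,120]));B=cv2.resize(c["frame"][v-45:v+45,u-60:u+60],(400,300),interpolation=cv2.INTER_CUBIC)
cv2.imwrite("pics/rel.png",np.hstack([A,B])[...,::-1])
for n in("scene","top"):
    c=r.capture(n)
    for t in("lamp_bar","sleeve_rim"):
        for f in r.landmark_of(t,c)[:1]: print(n,t,f["p"],w(c,f["centre"]).round(1))
print(r.get_state()["tool_pos"])
E
```

```text
time: 19.68
tool_pos: [609.6, 3.6, 147.4]
tool_rot: [1.889, 1.57, 2.081]
wrist_force: [-0.3, -0.4, -0.3]
width: 0.715
time: 20.35
tool_pos: [608.9, 97.2, 277.8]
tool_rot: [1.266, 1.569, 1.465]
wrist_force: [-0.2, -1.0, 0.4]
width: 0.997
torch_center 0.59 [609.7   4.6  87.4]
torch_lens 0.89 [611.9   1.7 161.6]
torch_lens 0.88 [ 295.  -363.8   21.8]
torch_lens 0.71 [ 419.4 -236.4   21.7]
torch_lens 0.54 [780.7  10.7  -3.9]
torch_lens 0.35 [597.4 292.8 124.7]
pad_top 0.94 [6.115e+02 2.000e-01 1.470e+01]
40 111 [617.06990683  12.7814511   58.6911744 ]
80 98 [619.55887444  11.81220186 102.5066953 ]
130 27 [628.08825649   9.29130649 144.22985455]
261 226
scene lamp_bar 0.84 [573.  287.9 164.3]
scene sleeve_rim 0.56 [597.6 295.6 125.6]
top lamp_bar 0.79 [570.7 286.4 158.8]
top sleeve_rim 0.85 [599.2 291.1 127.1]
[609.74186988  92.85345584 277.62681864]
```

View pics/rel.png

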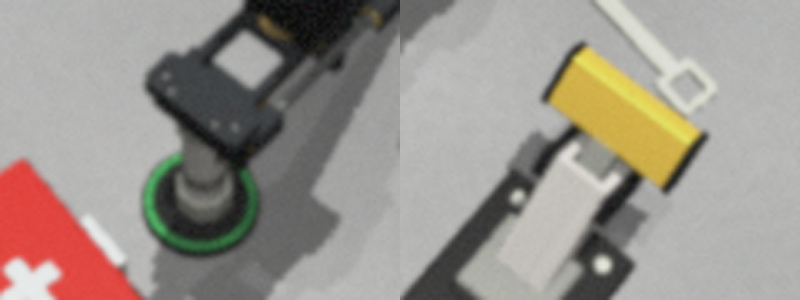

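The torch stands free at (610,4), with its lens at (612,2,162). In the right crop the bar is low on the sleeve. I'll go above the bar next.

```bash
python3 -m handwheel '[-0.006,0.032,0,0,0.066,-0.006,0.032,0,0,0.066,-0.006,0.032,0,0,0.066,-0.006,0.032,0,0,0.066,-0.006,0.032,-0.03,0,0.066,-0.007,0.034,-0.04,0,0.066,0,0,0,0,0.066,0,0,0,0,0.066]'; python3 -m handwheel '[0,0,0,0,0.066]'
```

```text
time: 21.57
tool_pos: [572.6, 279.4, 215.9]
tool_rot: [-3.038, 1.567, -2.842]
wrist_force: [0.2, -0.4, 0.5]
width: 0.757
time: 21.65
tool_pos: [575.2, 277.6, 218.2]
tool_rot: [-0.774, 1.57, -0.582]
wrist_force: [0.1, 0.4, 0.1]
width: 0.759
```

```bash
python3 -m handwheel '[-0.003,0.01,-0.02,0,0.066,0,0,-0.02,0,0.066,0,0,-0.02,0,0.066,0,0,-0.013,0,0.066,0,0,0,0,0.066,0,0,0,0,0.066]'
```

```text
time: 22.15
tool_pos: [572.4, 287.2, 145.5]
tool_rot: [-0.325, 1.57, -0.135]
wrist_force: [0.4, 1.3, 2.4]
width: 0.759
```

```bash
python3 -m handwheel '[0,0,-0.001,0,0,0,0,0,0,0,0,0,0,0,0,0,0,0,0,0,0,0,0,0,0,0,0,0,0,0,0,0,0,0,0]'; python3 -m handwheel '[0,0,0,0,0]'
```

```text
time: 22.73
tool_pos: [575.9, 289.1, 145.8]
tool_rot: [0.203, 1.56, 0.395]
wrist_force: [6.3, 1.5, -2.6]
width: 0.491
time: 22.82
tool_pos: [575.9, 289.1, 145.8]
tool_rot: [0.2, 1.56, 0.392]
wrist_force: [6.4, 2.0, -2.4]
width: 0.493
```

Width is 43 mm, which matches the tilted bar's cross-section. Pulling along the stem.

```bash
python3 -m handwheel '[-0.0053,-0.0011,0.0084,0,0,-0.0053,-0.0011,0.0084,0,0,0,0,0,0,0]'; python3 -m handwheel '[-0.0053,-0.0011,0.0084,0,0,-0.0053,-0.0011,0.0084,0,0,0,0,0,0,0]'; python3 - <<'E'
from h import *
for n in("scene","top"):
    c=r.capture(n)
    for f in r.landmark_of("lamp_bar",c)[:1]: print(n,f["p"],w(c,f["centre"]).round(1))
E
```

```text
time: 23.07
tool_pos: [564.5, 286.8, 163.5]
tool_rot: [0.145, 1.561, 0.337]
wrist_force: [4.1, -0.0, 4.7]
width: 0.491
time: 23.32
tool_pos: [553.7, 284.6, 180.3]
tool_rot: [0.147, 1.561, 0.339]
wrist_force: [4.0, 0.3, 5.1]
width: 0.49
scene 0.86 [552.4 281.1 197.5]
top 0.68 [546.  279.9 198.7]
```

The bar follows the gripper, about 40 mm so far.

```bash
python3 -m handwheel '[-0.0053,-0.0011,0.0084,0,0,-0.0053,-0.0011,0.0084,0,0,-0.0053,-0.0011,0.0084,0,0,0,0,0,0,0]'; python3 -m handwheel '[-0.0027,-0.0005,0.0042,0,0,0,0,0,0,0]';python3 -m handwheel '[-0.0027,-0.0005,0.0042,0,0,0,0,0,0,0]'; python3 -m handwheel '[-0.0016,-0.0003,0.0025,0,0,0,0,0,0,0]'; python3 -m handwheel '[-0.0016,-0.0003,0.0025,0,0,0,0,0,0,0]'
```

```text
time: 23.85
tool_pos: [537.6, 281.3, 205.3]
tool_rot: [0.164, 1.561, 0.356]
wrist_force: [5.0, 1.0, 5.8]
width: 0.493
time: 24.02
tool_pos: [535.4, 280.8, 208.7]
tool_rot: [0.204, 1.561, 0.395]
wrist_force: [7.9, 2.1, 1.1]
width: 0.488
time: 24.18
tool_pos: [532.7, 280.3, 212.9]
tool_rot: [0.202, 1.561, 0.393]
wrist_force: [6.9, 1.5, 2.6]
width: 0.489
time: 24.35
tool_pos: [531.2, 280.0, 215.3]
tool_rot: [0.2, 1.561, 0.392]
wrist_force: [7.6, 2.8, 1.6]
width: 0.489
time: 24.52
tool_pos: [531.0, 279.8, 216.5]
tool_rot: [0.262, 1.559, 0.453]
wrist_force: [13.9, 4.2, -7.3]
width: 0.486
```

Travel is about 84 mm and the force rises, so this is the end stop. Looking for the button.

```bash
python3 -m handwheel '[0,0,0,0,0.066,0,0,0,0,0.066,0,0,0,0,0.066,0,0,0,0,0.066]';python3 -m handwheel '[0,0,0.03,0,0.066,0,0,0.04,0,0.066,-0.03,0,0.04,0,0.066,-0.04,-0.02,0.02,0,0.066,-0.04,-0.02,0,0,0.066,-0.04,-0.02,0,0,0.066,0,0,0,0,0.066,0,0,0,0,0.066]'; python3 - <<'E'
from h import *
o=[]
for n in("scene","top"):
    c=r.capture(n)
    for t in("lamp_bar","sleeve_rim","torch_center","torch_lens","pad_top"):
        print(n,t,[(round(f["p"],2),w(c,f["centre"]).round(1).tolist()) for f in r.landmark_of(t,c)])
    u,v=map(int,px(c,[570,287,165])); o.append(cv2.resize(c["frame"][v-45:v+45,max(u-60,0):u+60],(400,300),interpolation=cv2.INTER_CUBIC))
    o.append(cv2.resize(c["frame"],(400,300)))
cv2.imwrite("pics/fin.png",np.vstack([np.hstack(o[:2]),np.hstack(o[2:])])[...,::-1])
print(r.get_state()["tool_pos"])
E
```

```text
time: 24.85
tool_pos: [524.4, 278.7, 215.6]
tool_rot: [-3.042, 1.567, -2.85]
wrist_force: [-0.7, 0.1, -0.7]
width: 0.694
time: 25.52
tool_pos: [389.4, 223.6, 336.1]
tool_rot: [-1.982, 1.568, -1.79]
wrist_force: [0.7, 0.3, -0.1]
width: 0.762
scene lamp_bar [(0.67, [528.4, 276.1, 231.9])]
scene sleeve_rim [(0.65, [596.2, 290.8, 128.2])]
scene torch_center [(0.63, [347.7, -222.3, 23.3]), (0.61, [607.8, 7.3, 88.8]), (0.59, [326.3, -425.9, 23.1])]
scene torch_lens [(0.79, [294.6, -359.3, 27.3]), (0.73, [607.8, 2.6, 161.2]), (0.69, [732.2, -267.7, -3.5]), (0.64, [420.8, -239.2, 21.8])]
scene pad_top [(0.9, [611.0, 2.1, 14.4])]
top lamp_bar [(0.81, [525.1, 280.3, 233.8]), (0.3, [597.9, 290.8, 127.5])]
top sleeve_rim [(0.9, [597.7, 293.6, 129.4]), (0.66, [527.3, 279.9, 232.8])]
top torch_center [(0.96, [324.6, -427.2, 24.0]), (0.64, [345.4, -226.3, 27.6]), (0.52, [606.9, 5.2, 84.2])]
top torch_lens [(0.79, [426.3, -241.8, 21.4]), (0.63, [607.5, 5.6, 161.8]), (0.56, [294.5, -357.7, 24.1])]
top pad_top [(0.9, [609.9, -1.5, 12.3])]
[392.40670539 224.74391736 336.31430128]
```

View pics/fin.png

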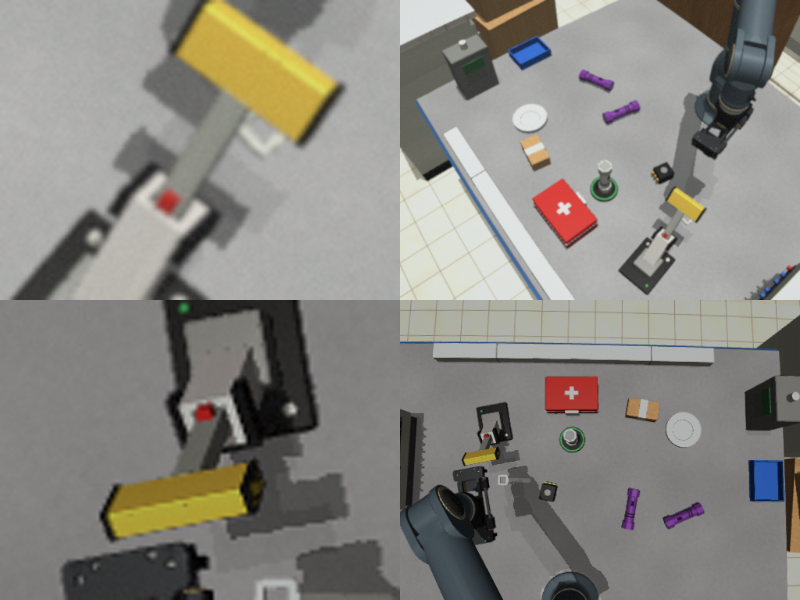

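The red button is showing above the rim in both crops, at (168,200) and (205,412). The torch stands on the pad and the bystanders look unmoved. Handing in.

```bash
python3 -c "
from station import r
print(r.hand_in(), r.get_state()['time'])"
```

```text
the job is handed in; nothing more can be done
the job is handed in; nothing more can be done
```

The silver torch now stands upright on its charging pad, lens up. The yellow lamp bar is drawn out about 84 mm to its end stop, with the red lock button showing above the rim in both camera views. I let go of both and handed the job in at about 26 s of the 64 s allowed, with the arm clear of everything.

- **Torch position:** my last check put its axis about 4–6 mm from the pad's centre. The two cameras differed by about 4 mm on the pad's own centre, so that figure is only rough.
- **Torch handling:** on the first try I eased the grip and the torch slipped out, dropping roughly 8 cm back onto the shelf. I picked it up again by the lens collar, shook it to about 80°, and dragged its tail on the pad to bring it upright.
- **Lamp bar:** the bar stayed in place after release. The highest wrist force I read during the pull was about 16 N.
- **Button:** I saw it sprung out in the pictures, but I did not measure how far it stands out.
- **Other things on the shelf:** they looked undisturbed in the final picture, and I left the purple look-alike torches alone. I did not re-measure the bystanders' positions.

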